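# Load the clamshell jig, pin it and hold it shut

### The arm

A 6-joint arm with a two-finger parallel gripper is mounted at the origin on a cart in front of the work surface, level with it; the furniture and walls round the work are solid. World frame = base frame: x ahead of the robot, y to its left, z up, the work surface at z = 0. Lengths are in m, angles in rad, forces in N, time in s.
With the tool pointing down it reaches from about 0.375 to 0.975 m from the base axis. Payload 3.8 kg.
Tool frame: the origin (TCP) lies midway between the tips of the shut fingers; the grasp point (between the pads) lies 19 mm behind it; z points along the fingers, y is the line along which they close (so a half turn about z gives the same grasp; the last joint's range is limited). The gripper opens to 85 mm and grips with 20 to 120 N. Pads are 22 mm wide; open, the fingers measure 114 mm over their backs; the gripper's body (76 mm by 85 mm) begins 54 mm behind the grasp point. The pads swing forward as they close: fully open they stand 13 mm farther back than shut.
Start: joints at [1.28, 0.264, 1.604, -0, 1.274, -0.037], TCP at [0.169, 0.653, 0.231] pointing down, gripper open.
Joint ranges: [-2.63, 2.63], [-0.94, 2.18], [0.31, 2.57], [-1.31, 4.45], [0, 2.66], [-2.55, 2.55]. Speed limits (rad/s): [2.57, 2.57, 3.14, 3.14, 3.14, 3.14].

### API

Orientations are given as a rotation vector (axis times angle).
In Python, from workcell import sensors, viewer, job gives the robot as it stands.
- The arm moves only by the shell command python3 -m inch 'ROWS' [FORCE]. ROWS is JSON, one flat list of numbers, 7 for each row, row after row: the shift along the tool's x, y, z in mm, then the turn, a rotation vector about the tool's x, y, z in degrees, then the finger opening in mm, from 0 to 85.4. A call has exactly 8 rows; each row shifts and turns the commanded pose from where the row before left it, along the tool's axes as they then stand; what a row does not reach is not made up. A row lasts 1/10 s, in which the tool goes at most 50 mm and 8.59 degrees, less where a joint would pass 70% of its speed; a pose out of reach is approached as far as the arm can. A call is refused whole if a number of a shift passes 50 or a number of a turn 8.59, either way. A call with a gripper value outside its range is refused whole. The fingers move at their own pace and stop on an object; FORCE is the grip in N (left out, the last holds). Time passes only in rows, so rows that do not move let the fingers close, or fill a call up. It gives the time, the measured TCP pose, the force, the opening and the grip force at its end, in the units of the state.
- sensors.read_state(): the state, without advancing time (a new reading comes with each control period).
- viewer.read_camera(name): name is "side" or "top" or "wrist"; returns the picture (480x640x3 uint8, red, green, blue); there is no depth.
- viewer.camera_params(name): a dict with "K" (3x3 intrinsics, pixels), "world_to_cam" (4x4, takes a point from world to camera coordinates). Camera axes: x right, y down, z forward; pixel columns grow to the right and rows downward; lengths in m; the calibration is good to about 2 mm. The wrist camera is an equidistant fisheye: a pixel r from the principal point sees the ray r / f radians off the axis. A picture is of the moment at which its call begins: read the wrist's pose just before it. camera_params takes no time and is no camera call; for the wrist camera it gives the pose at the moment of the call.
- job.finish_job(): hands the job in; it is judged then, once.
The state is a dict: "time": time; "q": joint angles; "joint_vel": joint speeds; "joint_torque": joint torques, N m; "tool_pos": TCP position; "tcp_rot": TCP orientation; "wrist_force": force on the tool from outside, world axes, zero at the start; "torque": the same for the moment, N m; "width": opening from 0.0 (shut) to 1.0 (fully open); "grip_force": force on a finger pad.
Only numpy, scipy, OpenCV 4.12 (cv2) and the standard library are available. Lean on these libraries where they do the work, as an engineer would, in place of code of your own. Each camera call takes 0.05 s, during which the arm holds its last target. There are 200 camera calls.

### The job

Load two of the three brass bushes upright into the jig, one in each round seat, leaving the third on the bench as a spare; then swing the jig's upper half down and push the locating pin from the wooden stand through its hole into the lower half until the pin's collar is fully home. The jig is sprung and gapes by itself, so the upper half has to be pressed right down by the pin's collar; finish while still holding the pin's head and pressing down on it, so that the jig stays shut: do not let go at the end.

Things in the scene. Friction and masses are not known exactly. Their poses are not given: they have to be found in the camera images.
- jig: Lower half of an aluminium clamshell jig, fixed to the bench, 70 (x) x 164 (y) mm; origin on the bench, y from -82 to +82 mm. From y = -42 to +82 mm its top is 24 mm high and carries two round seats; from y = -82 to -42 mm a boss rises to 44 mm, with the pin hole between two spring plungers (8 mm thick, at x = -24 and +24 mm). Its +y end has the hinge ears (to 53 mm high). The jig turns only about the vertical.
- seat_0 (a point): Seat nearer the hinge: a round recess of 25 mm diameter, 5 mm deep in the 24 mm high top. The point is where the centre (half-way up) of a fully seated bush lies: 30 mm above the bench, 11 mm above the seat's floor. Axes as the jig's.
- seat_1 (a point): The other seat, alike, 34 mm from the first towards the pin hole.
- hole (a point): Mouth of the pin hole in the boss of the lower half: 12.5 mm diameter, vertical, right through, 44 mm above the bench. The upper half's hole (14 mm diameter) lies over it when shut.
- pin_home (a point): Where the pin's tip lies when the pin is fully home: on the hole's axis, 12 mm above the bench.
- hinge (a point): Middle of the hinge axis, 48 mm above the bench; the axis runs along the jig's x, 133 mm from the pin hole. The upper half is a flat steel plate 8 mm thick, 70 mm wide, its mid-plane through the axis, reaching 155 mm from the axis (to jig -y when shut).
- jig_lid (a joint): Angle of the upper half: 0 pressed shut (its top then 52 mm above the bench), about 1.57 upright, more leans back over jig +y; stops at 2.05. Stiff hinge (0.1 N m of friction): it stays when left open, but from about 0.7 rad down it sinks by its own weight (0.16 kg) and comes to rest on the plungers at about 0.045 rad, the hole some 6 mm high. About 6 N down at the pin hole shuts it fully; let go, it rises again. Can be pushed over from behind (its outer face).
- bush_0_center (a point): Plain brass bush, 22 mm diameter, 22 mm high, 50 g, standing upright on the bench; the point is its centre, half-way up. Grip its upper half: the lowest 5 mm go into the seat. All three bushes are the same, any two will do.
- bush_1_center (a point): Second bush, the same.
- bush_2_center (a point): Third bush, the same.
- pin_head (a point): Centre of the locating pin's round head (18 mm diameter, 28 mm high, from 45 to 73 mm above the tip); the point lies 59 mm above the pin's tip. Below the head a collar of 24 mm diameter, 5 mm thick, then a shank of 10 mm diameter, 40 mm long, with a tapered tip. Steel, 60 g. At the start it stands upright in a wooden stand, 50 x 50 x 44 mm, its collar on the stand's top; draw it straight up. z axis up along the pin.
- pin_tip (a point): The tip (lower end) of the pin's shank.
There are look-alikes about, which are no part of the job. What is shaped like the part that bears bush_1_center but green is not meant.

How it is judged:
On the way, in this order (a step that is already met when the one before it is completed fails the run):
1. two bushes seated upright, one in each seat, the third on the bench, the jig still open (((distance between bush_0_center and seat_0 below 0.0045 m and angle between the z axis of bush_0_center and the z axis of jig, either way round below 0.15 rad) or (distance between bush_1_center and seat_0 below 0.0045 m and angle between the z axis of bush_1_center and the z axis of jig, either way round below 0.15 rad) or (distance between bush_2_center and seat_0 below 0.0045 m and angle between the z axis of bush_2_center and the z axis of jig, either way round below 0.15 rad)) and ((distance between bush_0_center and seat_1 below 0.0045 m and angle between the z axis of bush_0_center and the z axis of jig, either way round below 0.15 rad) or (distance between bush_1_center and seat_1 below 0.0045 m and angle between the z axis of bush_1_center and the z axis of jig, either way round below 0.15 rad) or (distance between bush_2_center and seat_1 below 0.0045 m and angle between the z axis of bush_2_center and the z axis of jig, either way round below 0.15 rad)) and ((height (world z) of bush_0_center below 0.016 m and horizontal distance between bush_0_center and jig above 0.05 m) or (height (world z) of bush_1_center below 0.016 m and horizontal distance between bush_1_center and jig above 0.05 m) or (height (world z) of bush_2_center below 0.016 m and horizontal distance between bush_2_center and jig above 0.05 m)) and value of joint jig_lid above 0.8 rad), for 0.2 s.
2. upper half swung down over the bushes (value of joint jig_lid below 0.1 rad), for 0.2 s.
At the end, for the whole second after the job is handed in: One bush upright in each seat (centre within 4.5 mm, 0.15 rad), the third on the bench clear of the jig; upper half within 0.015 rad of shut; pin upright, tip within 4 mm of home, collar pressing on the upper half with over 2 N, fingers still on the pin with over 2 N (((distance between bush_0_center and seat_0 below 0.0045 m and angle between the z axis of bush_0_center and the z axis of jig, either way round below 0.15 rad) or (distance between bush_1_center and seat_0 below 0.0045 m and angle between the z axis of bush_1_center and the z axis of jig, either way round below 0.15 rad) or (distance between bush_2_center and seat_0 below 0.0045 m and angle between the z axis of bush_2_center and the z axis of jig, either way round below 0.15 rad)) and ((distance between bush_0_center and seat_1 below 0.0045 m and angle between the z axis of bush_0_center and the z axis of jig, either way round below 0.15 rad) or (distance between bush_1_center and seat_1 below 0.0045 m and angle between the z axis of bush_1_center and the z axis of jig, either way round below 0.15 rad) or (distance between bush_2_center and seat_1 below 0.0045 m and angle between the z axis of bush_2_center and the z axis of jig, either way round below 0.15 rad)) and ((height (world z) of bush_0_center below 0.016 m and horizontal distance between bush_0_center and jig above 0.05 m) or (height (world z) of bush_1_center below 0.016 m and horizontal distance between bush_1_center and jig above 0.05 m) or (height (world z) of bush_2_center below 0.016 m and horizontal distance between bush_2_center and jig above 0.05 m)) and value of joint jig_lid below 0.015 rad and distance between pin_tip and pin_home below 0.004 m and angle between pin_head's own z axis and vertical below 0.1 rad and contact force between pin and jig_lid above 2 N and contact force between the fingers and pin above 2 N); the arm keeps its last pose, push and grip.
It also fails if it takes over 72 s, if anything falls off the work surface, if the arm or the gripper's body presses on something with over 40 N, if the wrist force passes 120 N, or if a joint passes its speed limit or range.

## Working session

There is one attempt and no reset: what is moved stays moved. The work goes in short steps, Python scripts to look and compute and a shell command to move; the robot and the scene stay as the last step left them, time stands still between calls to the robot, and variables do not carry over. Pictures are saved under pics/ and viewed, at most 10 in all, crops included, and the job is handed in when it is done.

```bash
mkdir -p pics; ls
python3 - <<'E'
from workcell import sensors, viewer
import cv2,numpy as np
s=sensors.read_state(); print(s)
for n in ["side","top","wrist"]:
    p=viewer.camera_params(n); print(n,np.round(p["K"],1).tolist(),np.round(p["world_to_cam"],4).tolist())
    im=viewer.read_camera(n); cv2.imwrite(f"pics/{n}0.png",im[:,:,::-1]); np.savez(f"{n}0.npz",K=p["K"],T=p["world_to_cam"])
E
```

```text
pics
{'time': 0.0, 'q': array([ 1.28007735e+00,  2.64750978e-01,  1.60537664e+00,  4.19414209e-05,
        1.27370682e+00, -3.68971220e-02]), 'joint_vel': array([-0.00090111,  0.00091036, -0.00116665, -0.00104812, -0.00184383,
       -0.00144316]), 'joint_torque': array([-3.57153181e-05, -5.15115380e+01, -3.67314792e+01, -2.31732236e-05,
        1.31721739e-02, -3.46671538e-05]), 'tool_pos': array([0.16927184, 0.65267264, 0.22996207]), 'tcp_rot': array([-0.3976007 , -3.11592052,  0.00346353]), 'wrist_force': array([-0.61996812, -0.41504344, -0.01184457]), 'torque': array([ 0.02655874, -0.00028286, -0.01713289]), 'grip_force': 0.0, 'width': 1.0005349822418839}
side [[575.3, 0.0, 313.4], [0.0, 575.3, 244.8], [0.0, 0.0, 1.0]] [[0.9235, -0.3835, -0.0044, -0.4495], [-0.2433, -0.5769, -0.7798, 0.1517], [0.2966, 0.7212, -0.626, 1.0587], [0.0, 0.0, 0.0, 1.0]]
top [[610.5, 0.0, 318.3], [0.0, 610.5, 231.6], [0.0, 0.0, 1.0]] [[-0.015, -0.9999, 0.0012, 0.0017], [-0.9986, 0.0149, -0.0511, 0.5049], [0.0511, -0.0019, -0.9987, 1.2472], [0.0, 0.0, 0.0, 1.0]]
wrist [[371.6, 0.0, 320.8], [0.0, 371.6, 246.4], [0.0, 0.0, 1.0]] [[0.2518, 0.9678, -0.003, -0.673], [0.9166, -0.2374, 0.3216, -0.0423], [0.3105, -0.0837, -0.9469, 0.3829], [0.0, 0.0, 0.0, 1.0]]
```

View pics/top0.png

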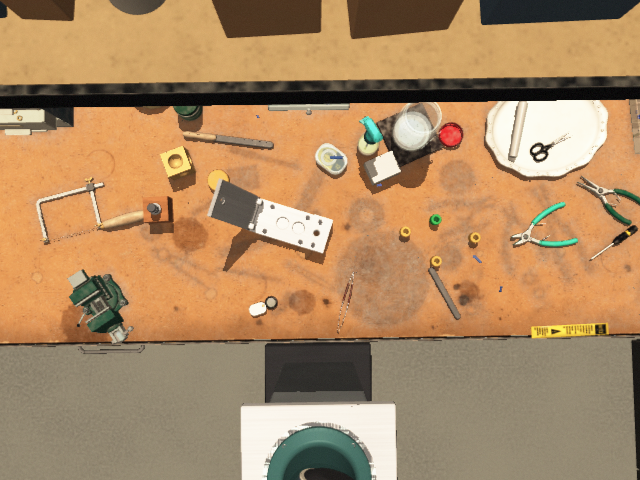

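View pics/side0.png

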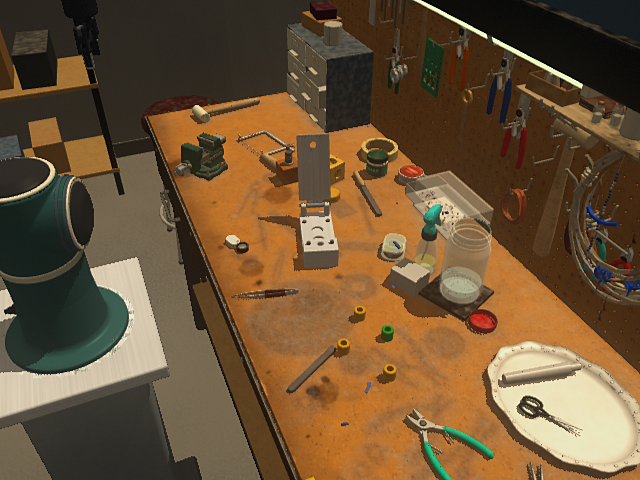

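Top view: bushes at about (405,234), (475,239), (436,262); the green decoy is at (436,220). The jig runs from hinge (257,213) to boss end (330,238), with its lid leaning back. The stand with the pin is at (157,210). In the side view the pin is near (289,155) and the seats near (318,235). Next I'll enlarge crops of both.

Run:
```python
import cv2,numpy as np
t=cv2.imread("pics/top0.png"); s=cv2.imread("pics/side0.png")
def crop(im,u,v,w,h,W,H): return cv2.resize(im[v:v+h,u:u+w],(W,H),interpolation=cv2.INTER_CUBIC)
a=crop(t,240,190,100,75,400,300); b=crop(s,285,195,60,75,400,500)[:,:]
out=np.zeros((600,800,3),np.uint8)
out[:300,:400]=a                       # top jig  x4  origin 240,190
out[300:,:400]=crop(t,130,185,50,37,400,300)  # top stand x8 origin 130,185 
out[:300,400:]=crop(s,290,195,60,75,400,300) if 0 else crop(s,280,195,80,75,400,300)[:, :] # x5 ,y4 origin 280,195
out[300:,400:]=crop(s,255,135,50,37,400,300) # x8 origin 255,135
cv2.imwrite("pics/comp.png",out)
for n,im in(("top",t),("side",s)):
    h=cv2.cvtColor(im,cv2.COLOR_BGR2HSV); m=cv2.inRange(h,(18,130,90),(32,255,255))
    c,l,st,ce=cv2.connectedComponentsWithStats(m)
    for i in range(1,c):
        if 20<st[i,4]<400: print(n,st[i],ce[i].round(1))
```

```text
top [172 158  11  11  71] [177.3 163.1]
top [208 170  20  20 219] [215.7 177.6]
top [401 226  10  10  56] [405.4 230.8]
top [625 230   6   6  21] [627.8 232.6]
top [471 232  10  10  52] [475.2 236.9]
top [432 256  10  10  56] [435.9 260.7]
side [520  85   6   5  21] [522.  87.]
side [525  90  10   7  24] [530.2  92.7]
side [544  99   9   7  30] [547.8 102.1]
side [562 108  16  14  55] [569.3 114.9]
side [576 110  15   9  40] [583.7 113.5]
side [608 128  11   7  25] [612.9 131.3]
side [361 138  37  23 255] [380.5 148.2]
side [330 154  14  15  78] [335.  161.4]
side [330 188  10  10  72] [334.3 192.2]
side [415 253  21  13 172] [425. 259.]
side [354 306  12   8  57] [359.1 309.8]
side [338 338  12  11  73] [343.6 343.2]
side [384 364  13  10  78] [389.9 368.7]
side [305 476  10   4  25] [310.4 478. ]
```

View pics/comp.png

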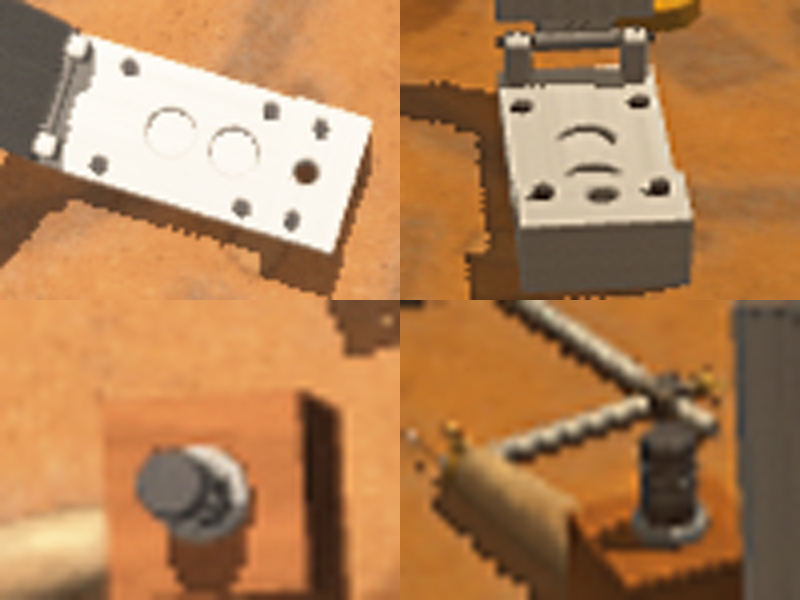

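```bash
cat > h.py <<'E'
import numpy as np
P={n:np.load(n+"0.npz") for n in("top","side")}
def ray(n,u,v,p=None):
    p=P[n] if p is None else p; T=p["T"];K=p["K"];R=T[:3,:3]
    d=R.T@np.linalg.solve(K,[u,v,1]); return -R.T@T[:3,3],d
def atz(n,u,v,z):
    c,d=ray(n,u,v); return c+d*(z-c[2])/d[2]
def tri(a,b):
    (c1,d1),(c2,d2)=a,b; s=np.linalg.lstsq(np.c_[d1,-d2],c2-c1,rcond=None)[0]
    p,q=c1+d1*s[0],c2+d2*s[1]; return (p+q)/2,np.linalg.norm(p-q)
E
python3 - <<'E'
from h import *
np.set_printoptions(precision=4,suppress=True)
for nm,t,s,z in [("bA",(405.7,231),(359.3,309.5),.022),("bB",(475.3,237),(390,368.5),.022),("bC",(436,260.8),(343.6,342.8),.022),
 ("hole",(316.5,232.75),(320.4,243.5),.044),("pinhead",(151,208.1),(288.5,151.5),.077),("collar",(155.6,209),(289,163),.049)]:
    print(nm,atz("top",*t,z),atz("side",*s,z),*tri(ray("top",*t),ray("side",*s)))
s0=atz("top",282.5,223.25,.024);s1=atz("top",298.5,227.75,.024);h=atz("top",316.5,232.75,.044)
e=(atz("top",259.3,201.5,.053)+atz("top",251.3,226.2,.053))/2
print(s0,s1,h,e)
for a,b in((s0,s1),(s0,h),(e,h),(e,s0)): d=b-a; print(np.linalg.norm(d[:2]),np.degrees(np.arctan2(d[1],d[0])))
E
```

```text
bA [ 0.5031 -0.1849  0.022 ] [ 0.5015 -0.1851  0.022 ] [ 0.5025 -0.1847  0.0213] 0.0013674140330964288
bB [ 0.4886 -0.3272  0.022 ] [ 0.488 -0.328  0.022] [ 0.4886 -0.3274  0.0211] 0.0002784357867559679
bC [ 0.4412 -0.2455  0.022 ] [ 0.4408 -0.2473  0.022 ] [ 0.4413 -0.2459  0.0203] 0.0003156539391650916
hole [ 0.5011 -0.0021  0.044 ] [ 0.501  -0.0033  0.044 ] [ 0.5013 -0.0021  0.043 ] 0.0003382847063936249
pinhead [0.5528 0.3218 0.077 ] [0.5542 0.3203 0.077 ] [0.5537 0.3217 0.0763] 0.0018340595107912113
collar [0.5534 0.3202 0.049 ] [0.5519 0.3133 0.049 ] [0.5543 0.3214 0.044 ] 0.0008810081734850234
[0.5226 0.0672 0.024 ] [0.5129 0.0346 0.024 ] [ 0.5011 -0.0021  0.044 ] [0.5404 0.1198 0.053 ]
0.0340407061842787 -106.58166326949005
0.07258116812325774 -107.22719339573644
0.12803409125446868 -107.86071255924148
0.055463166076476264 -108.68977140710166
```

```bash
cat >> h.py <<'E'
from scipy.spatial.transform import Rotation as R
def down(yaw): # tool z down, tool y at yaw (deg)
    y=np.radians(yaw); ty=np.array([np.cos(y),np.sin(y),0]); tz=np.array([0,0,-1.]); return R.from_matrix(np.c_[np.cross(ty,tz),ty,tz])
def plan(p,r,wps): # wps: (xyz,yaw,nrows)
    out=[]
    for x,yaw,n in wps:
        r1=down(yaw); dv=(r.inv()*r1).as_rotvec(); p0,r0=p,r
        for i in range(1,n+1):
            tp=p0+(np.array(x)-p0)*i/n; tr=r0*R.from_rotvec(dv*i/n)
            d=np.round(r.inv().apply(tp-p)*1e3).astype(int); w=np.round(np.degrees((r.inv()*tr).as_rotvec()),1)
            p=p+r.apply(d/1e3); r=r*R.from_rotvec(np.radians(w)); out.append((*d.tolist(),*w.tolist()))
    for i,o in enumerate(out): print(*o, "|" if i%8==7 else "")
E
python3 - <<'E'
from h import *
from workcell import sensors
s=sensors.read_state()
plan(s["tool_pos"],R.from_rotvec(s["tcp_rot"]),[((.40,.18,.23),-10,14),((.49,-.185,.15),-17.3,10)])
E
```

```text
-24 -29 0 -0.0 0.0 6.1 
-28 -25 0 -0.0 0.0 6.1 
-30 -23 0 -0.0 0.0 6.1 
-32 -20 0 -0.0 0.0 6.1 
-34 -15 0 -0.0 0.0 6.1 
-35 -13 0 -0.0 0.0 6.1 
-37 -8 0 -0.0 0.0 6.1 
-37 -4 1 -0.0 0.1 6.1 |
-38 -1 0 -0.0 -0.0 6.1 
-37 4 0 -0.0 -0.0 6.1 
-37 7 0 -0.1 -0.0 6.1 
-36 12 0 0.0 -0.0 6.2 
-34 15 0 0.0 -0.0 6.1 
-33 19 0 0.0 -0.0 6.1 
-34 15 8 0.0 -0.0 0.7 
-35 16 8 0.0 -0.0 0.8 |
-34 16 8 0.0 -0.0 0.7 
-33 16 8 0.0 -0.0 0.7 
-34 17 8 0.0 -0.0 0.7 
-33 18 8 0.0 -0.0 0.8 
-33 17 8 0.0 -0.0 0.7 
-33 19 8 0.0 -0.0 0.7 
-33 18 8 0.0 -0.0 0.7 
-32 19 8 0.0 -0.0 0.8 |
```

```bash
python3 -m inch '[-24,-29,0,0,0,6.1,60, -28,-25,0,0,0,6.1,60, -30,-23,0,0,0,6.1,60, -32,-20,0,0,0,6.1,60, -34,-15,0,0,0,6.1,60, -35,-13,0,0,0,6.1,60, -37,-8,0,0,0,6.1,60, -37,-4,0,0,0,6.1,60]'
python3 -m inch '[-38,-1,0,0,0,6.1,60, -37,4,0,0,0,6.1,60, -37,7,0,0,0,6.1,60, -36,12,0,0,0,6.1,60, -34,15,0,0,0,6.1,60, -33,19,0,0,0,6.1,60, -34,15,8,0,0,0.7,60, -35,16,8,0,0,0.7,60]'
python3 -m inch '[-34,16,8,0,0,0.7,60, -33,16,8,0,0,0.7,60, -34,17,8,0,0,0.8,60, -33,18,8,0,0,0.7,60, -33,17,8,0,0,0.7,60, -33,19,8,0,0,0.7,60, -33,18,8,0,0,0.7,60, -32,19,8,0,0,0.8,60]'
cat >> h.py <<'E'
def wrist(name):
    from workcell import sensors,viewer; import cv2
    s=sensors.read_state(); p=viewer.camera_params("wrist"); im=viewer.read_camera("wrist")
    cv2.imwrite(f"pics/{name}.png",im[:,:,::-1]); np.savez(name+".npz",K=p["K"],T=p["world_to_cam"],pos=s["tool_pos"],rot=s["tcp_rot"])
    print(s["time"],s["tool_pos"].round(4),R.from_rotvec(s["tcp_rot"]).as_matrix().round(3).tolist())
def wray(name,u,v):
    p=np.load(name+".npz");K,T=p["K"],p["T"]; a=np.array([(u-K[0,2])/K[0,0],(v-K[1,2])/K[1,1]]); th=np.linalg.norm(a)
    d=np.array([*(a/max(th,1e-9)*np.sin(th)),np.cos(th)]); M=T[:3,:3]; return -M.T@T[:3,3],M.T@d
def watz(name,u,v,z):
    c,d=wray(name,u,v); return c+d*(z-c[2])/d[2]
def wproj(name,X):
    p=np.load(name+".npz");K,T=p["K"],p["T"]; c=T[:3,:3]@np.array(X)+T[:3,3]; th=np.arctan2(np.hypot(c[0],c[1]),c[2]); k=th/np.hypot(c[0],c[1]); return K[0,0]*c[0]*k+K[0,2],K[1,1]*c[1]*k+K[1,2]
E
python3 -c "
from h import *
wrist('w1')
print(wproj('w1',[.5025,-.1847,.022]),wproj('w1',[.4886,-.3274,.022]))"
```

```text
time: 0.95
tool_pos: [0.3017, 0.3821, 0.231]
tcp_rot: [1.655, 2.67, -0.001]
wrist_force: [0.7, 0.9, 0.6]
width: 0.709
grip_force: 0.0
time: 1.75
tool_pos: [0.4191, 0.1057, 0.2153]
tcp_rot: [2.43, 1.99, 0.001]
wrist_force: [0.6, -0.0, 0.4]
width: 0.703
grip_force: 0.0
time: 2.55
tool_pos: [0.4911, -0.1854, 0.1508]
tcp_rot: [-2.528, -1.864, 0.0]
wrist_force: [-0.2, 1.5, -0.3]
width: 0.703
grip_force: 0.0
2.55 [ 0.4911 -0.1854  0.1508] [[0.296, 0.955, -0.0], [0.955, -0.296, 0.0], [0.0, -0.0, -1.0]]
(np.float64(334.5453632499044), np.float64(228.34329266690318)) (np.float64(363.4579787087081), np.float64(375.03290283170793))
```

View pics/w1.png

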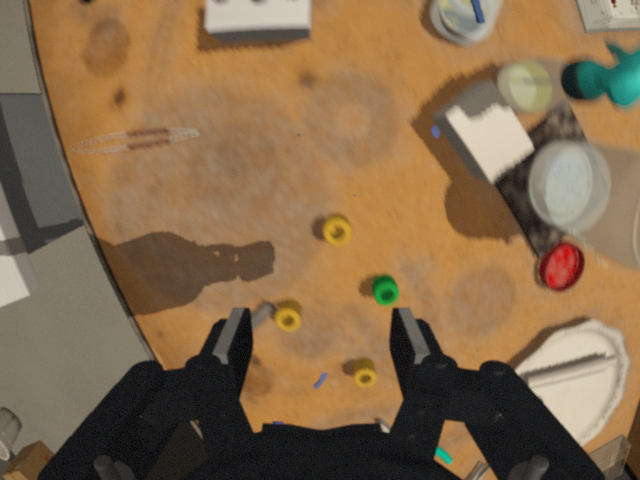

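Wrist view: bush A is at (337,230), B at (364.5,374) and C at (288,319), which matches the predictions to 1–3 px. The jig's front is at the top, around (257,15). I'll refine by colour and compute the move to A.

```bash
cat >> h.py <<'E'
def yellow(name,z):
    import cv2
    im=cv2.imread(f"pics/{name}.png"); m=cv2.inRange(cv2.cvtColor(im,cv2.COLOR_BGR2HSV),(18,130,90),(32,255,255))
    cs,_=cv2.findContours(m,cv2.RETR_EXTERNAL,cv2.CHAIN_APPROX_NONE)
    for c in cs:
        if 150<cv2.contourArea(c)<6000:
            (u,v),r=cv2.minEnclosingCircle(c); b=cv2.boundingRect(c); print(b,round(u,1),round(v,1),round(r,1),watz(name,u,v,z).round(4))
def todo(x,yaw=-17.3,name=None):
    from workcell import sensors
    s=sensors.read_state(); r=R.from_rotvec(s["tcp_rot"]); print("tool mm",(r.inv().apply(np.array(x)-s["tool_pos"])*1e3).round(1),"deg",np.degrees((r.inv()*down(yaw)).as_rotvec()).round(1),"t",s["time"])
E
python3 - <<'E'
from h import *
yellow('w1',.02); print(tri(ray("top",405.7,231),wray('w1',337,229.5)))
todo((.503,-.186,.07))
E
```

```text
(353, 357, 24, 31) 364.5 372.2 15.2 [ 0.4901 -0.326   0.02  ]
(274, 300, 28, 32) 288.9 315.6 15.9 [ 0.4438 -0.2473  0.02  ]
(322, 214, 31, 33) 337.1 230.6 16.9 [ 0.5038 -0.1876  0.02  ]
(array([ 0.50354972, -0.18489452,  0.02485032]), np.float64(0.0014521975238804927))
tool mm [ 7.4  9.1 79.7] deg [0.1 0.2 0. ] t 2.6
```

```bash
python3 -m inch '[2,3,20,0,0,0,50, 3,3,20,0,0,0,50, 2,3,20,0,0,0,50, 0,0.5,20,0,0,0,50, 0,0,20,0,0,0,50, 0,0,20,0,0,0,50, 0,0,12,0,0,0,50, 0,0,9,0,0,0,50]' 40
python3 -m inch '[0,0,1,0,0,0,50, 0,0,0,0,0,0,10, 0,0,0,0,0,0,10, 0,0,0,0,0,0,10, 0,0,0,0,0,0,10, 0,0,0,0,0,0,10, 0,0,0,0,0,0,10, 0,0,0,0,0,0,10]' 40
```

```text
time: 3.4
tool_pos: [0.5018, -0.1795, 0.0092]
tcp_rot: [-2.527, -1.865, 0.001]
wrist_force: [-0.3, -0.3, 0.6]
width: 0.585
grip_force: 0.0
time: 4.2
tool_pos: [0.5034, -0.1804, 0.0104]
tcp_rot: [2.526, 1.864, 0.002]
wrist_force: [0.6, 0.3, 5.7]
width: 0.232
grip_force: 39.5
```

```bash
python3 -m inch '[0,0,-15,0,0,0,10, 0,0,-25,0,0,0,10, 20,-5,-25,0,0,0,10, 40,-9,-15,0,0,0,10, 40,-9,-10,0,0,0,10, 40,-9,0,0,0,0,10, 40,-9,0,0,0,0,10, 30,-7,0,0,0,0,10]'
python3 -m inch '[20,-5,0,0,0,0,10, 12,-2,0,0,0,0,10, 5,0,0,0,0,0,10, 0,0,0,0,0,0,10, 0,0,0,0,0,0,10, 0,0,0,0,0,0,10, 0,0,0,0,0,0,10, 0,0,0,0,0,0,10]'
python3 -c "
from h import *
wrist('w2')
for X in ([.5226,.0672,.024],[.5129,.0346,.024],[.5011,-.0021,.044]): print(wproj('w2',X))
from workcell import sensors;print(sensors.read_state()['tool_pos'])"
```

```text
time: 5.0
tool_pos: [0.5181, 0.037, 0.1002]
tcp_rot: [2.527, 1.867, 0.001]
wrist_force: [0.6, -0.5, -0.6]
width: 0.233
grip_force: 39.2
time: 5.8
tool_pos: [0.5226, 0.0717, 0.0992]
tcp_rot: [-2.529, -1.864, 0.0]
wrist_force: [0.2, -0.7, -0.6]
width: 0.232
grip_force: 39.2
5.8 [0.5226 0.0717 0.0992] [[0.296, 0.955, -0.0], [0.955, -0.296, -0.0], [-0.0, -0.0, -1.0]]
(np.float64(322.59436357330515), np.float64(264.25762819620417))
(np.float64(323.08791033214857), np.float64(311.33572390518066))
(np.float64(322.4940641069955), np.float64(374.8860605450092))
[0.52257494 0.07179564 0.09921388]
```

View pics/w2.png

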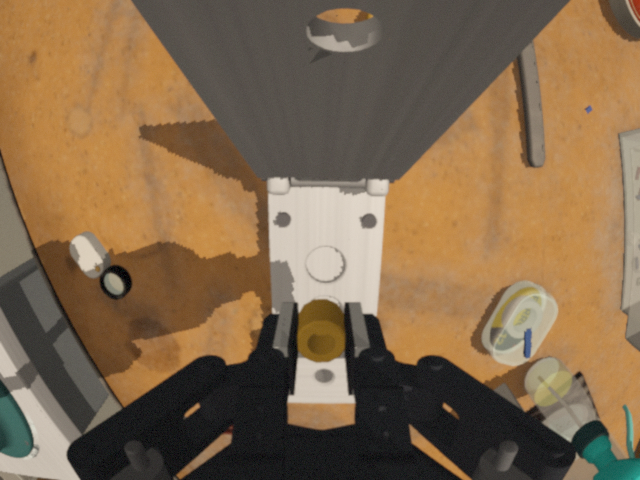

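The wrist view shows seat_0 at about (325,264), the held bush hole at (321,343) and the pin hole at (324,376), with the jig square to the tool. I'll zoom in.

Run:
```python
import cv2
im=cv2.imread('pics/w2.png')[235:395,255:395]; cv2.imwrite('pics/w2z.png',cv2.resize(im,None,fx=3.75,fy=3.75,interpolation=cv2.INTER_CUBIC))
```

```text
(no output)
```

View pics/w2z.png

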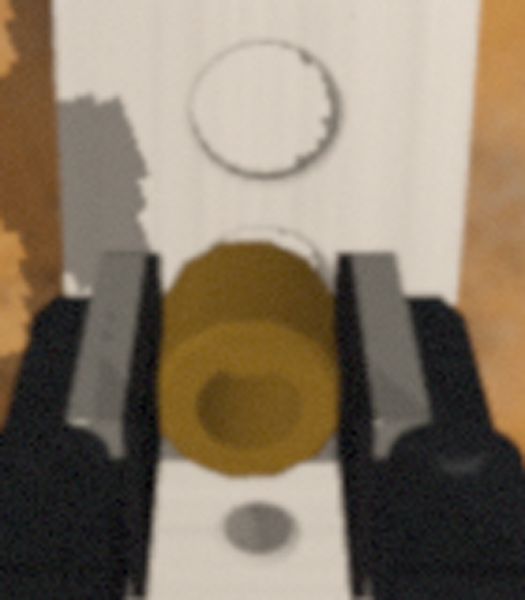

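Run:
```python
from h import *
np.set_printoptions(precision=4,suppress=True)
s=np.load('w2.npz');r=R.from_rotvec(s['rot'])
f=lambda X: (r.inv().apply(X-s['pos'])*1e3).round(1)
S0=watz('w2',325.4,264.1,.024);H=watz('w2',324.3,375.5,.044)
d=H-S0; print(S0,H,np.linalg.norm(d[:2]),np.degrees(np.arctan2(d[1],d[0])))
bt=watz('w2',321.7,341.1,.111); bb=watz('w2',321.7,299.3,.089)
print("tool frame: seat0",f(S0),"hole",f(H),"bushtop",f(bt),"bottom front edge",f(bb))
```

```text
[0.5243 0.0668 0.024 ] [ 0.5021 -0.003   0.044 ] 0.07321045925282105 -107.67563461379835
tool frame: seat0 [-4.1  3.1 75.2] hole [-77.3   2.5  55.2] bushtop [ -4.8   0.6 -11.8] bottom front edge [ 3.9  0.6 10.2]
```

```bash
python3 -m inch '[1,2.2,0,0,0,0,10, 0,0,20,0,0,0,10, 0,0,20,0,0,0,10, 0,0,15,0,0,0,10, 0,0,6,0,0,0,10, 0,0,0,0,0,0,10, 0,0,0,0,0,0,10, 0,0,0,0,0,0,10]'
python3 -m inch '[0,0,1,0,0,0,10, 0,0,1,0,0,0,10, 0,0,1,0,0,0,10, 0,0,1,0,0,0,10, 0,0,1,0,0,0,10, 0,0,0,0,0,0,10, 0,0,0,0,0,0,10, 0,0,0,0,0,0,10]'
python3 -c "
from h import *
wrist('w3')
import cv2
im=cv2.imread('pics/w3.png')[190:390,230:430]; cv2.imwrite('pics/w3z.png',cv2.resize(im,None,fx=3,fy=3,interpolation=cv2.INTER_CUBIC))"
```

```text
time: 6.65
tool_pos: [0.526, 0.0727, 0.0393]
tcp_rot: [2.527, 1.865, 0.003]
wrist_force: [-0.1, 0.6, -1.1]
width: 0.233
grip_force: 39.2
time: 7.45
tool_pos: [0.525, 0.0726, 0.0333]
tcp_rot: [2.528, 1.866, -0.0]
wrist_force: [-0.1, -0.0, -0.4]
width: 0.23
grip_force: 39.2
7.45 [0.525  0.0726 0.0333] [[0.295, 0.956, -0.0], [0.956, -0.295, -0.0], [-0.0, -0.0, -1.0]]
```

```bash
python3 -m inch '[0,0,1,0,0,0,10, 0,0,1,0,0,0,10, 0,0,1,0,0,0,10, 0,0,0.5,0,0,0,10, 0,0,0,0,0,0,10, 0,0,0,0,0,0,10, 0,0,0,0,0,0,10, 0,0,0,0,0,0,10]'
```

```text
time: 8.3
tool_pos: [0.5251, 0.0726, 0.0298]
tcp_rot: [2.528, 1.866, 0.0]
wrist_force: [0.1, 0.9, 0.0]
width: 0.233
grip_force: 39.2
```

```bash
python3 -m inch '[0,0,0,0,0,0,45, 0,0,0,0,0,0,45, 0,0,0,0,0,0,45, 0,0,-12,0,0,0,45, 0,0,-25,0,0,0,45, -15,3,-25,0,0,0,45, -35,8,-8,0,0,0,45, -40,9,0,0,0,0,45]'
python3 -m inch '[-45,10,0,0,0,0,45, -45,10,0,0,0,0,45, -45,10,0,0,0,0,45, -45,10,0,0,0,0,45, -45,9,0,0,0,0,45, -40,9,0,0,0,0,45, -25,5,0,0,0,0,45, -12,1,0,0,0,0,45]'
python3 -m inch '[0,0,0,0,0,0,45, 0,0,0,0,0,0,45, 0,0,0,0,0,0,45, 0,0,0,0,0,0,45, 0,0,0,0,0,0,45, 0,0,0,0,0,0,45, 0,0,0,0,0,0,45, 0,0,0,0,0,0,45]'
python3 -c "
from h import *
wrist('w4'); yellow('w4',.022); print(wproj('w4',[.489,-.327,.022])); todo((.489,-.327,.01))"
```

```text
time: 9.1
tool_pos: [0.5199, -0.0196, 0.1033]
tcp_rot: [2.522, 1.867, 0.007]
wrist_force: [-0.3, 0.2, -0.1]
width: 0.528
grip_force: 0.0
time: 9.9
tool_pos: [0.4898, -0.3296, 0.101]
tcp_rot: [2.528, 1.861, 0.001]
wrist_force: [0.4, 0.3, 0.8]
width: 0.529
grip_force: 0.0
time: 10.7
tool_pos: [0.4898, -0.3267, 0.0998]
tcp_rot: [2.527, 1.866, 0.0]
wrist_force: [-0.3, 0.8, 0.6]
width: 0.53
grip_force: 0.0
10.7 [ 0.4898 -0.3267  0.0998] [[0.295, 0.956, 0.0], [0.956, -0.295, -0.0], [-0.0, 0.0, -1.0]]
(178, 438, 29, 32) 192.0 453.0 16.1 [ 0.3138 -0.4822  0.022 ]
(303, 236, 34, 40) 320.0 255.6 20.0 [ 0.4897 -0.3259  0.022 ]
(191, 144, 40, 36) 210.5 161.0 20.7 [ 0.4438 -0.2475  0.022 ]
(np.float64(319.4282787146228), np.float64(257.41987650431423))
tool mm [-0.5 -0.7 89.8] deg [-0.   0.   0.2] t 10.75
```

```bash
python3 -m inch '[0,0,20,0,0,0,45, 0,0,25,0,0,0,45, 0,0,25,0,0,0,45, 0,0,12,0,0,0,45, 0,0,7.5,0,0,0,45, 0,0,0,0,0,0,45, 0,0,0,0,0,0,10, 0,0,0,0,0,0,10]' 40
python3 -m inch '[0,0,0,0,0,0,10, 0,0,0,0,0,0,10, 0,0,0,0,0,0,10, 0,0,0,0,0,0,10, 0,0,-15,0,0,0,10, 0,0,-25,0,0,0,10, 0,0,-25,0,0,0,10, 0,0,-25,0,0,0,10]' 40
```

```text
time: 11.55
tool_pos: [0.4908, -0.3276, 0.0119]
tcp_rot: [2.526, 1.864, 0.001]
wrist_force: [-0.6, 0.8, 0.9]
width: 0.229
grip_force: 39.1
time: 12.35
tool_pos: [0.4893, -0.3263, 0.1015]
tcp_rot: [-2.527, -1.865, 0.0]
wrist_force: [0.1, -0.4, -1.1]
width: 0.228
grip_force: 39.2
```

```bash
python3 -m inch '[25,-6,0,0,0,0,10, 45,-11,0,0,0,0,10, 45,-11,0,0,0,0,10, 45,-11,0,0,0,0,10, 45,-11,0,0,0,0,10, 45,-11,0,0,0,0,10, 45,-11,0,0,0,0,10, 35,-8,0,0,0,0,10]'
python3 -m inch '[17,-4,0,0,0,0,10, 6,-1,0,0,0,0,10, 0,0,0,0,0,0,10, 0,0,0,0,0,0,10, 0,0,0,0,0,0,10, 0,0,0,0,0,0,10, 0,0,0,0,0,0,10, 0,0,0,0,0,0,10]'
python3 -c "
from h import *
wrist('w5')
import cv2
im=cv2.imread('pics/w5.png')[180:380,230:430]; cv2.imwrite('pics/w5z.png',cv2.resize(im,None,fx=3,fy=3,interpolation=cv2.INTER_CUBIC))"
```

```text
time: 13.15
tool_pos: [0.5099, 0.0146, 0.1009]
tcp_rot: [-2.527, -1.867, -0.0]
wrist_force: [-0.4, 0.3, -0.2]
width: 0.235
grip_force: 39.2
time: 13.95
tool_pos: [0.5125, 0.0351, 0.1002]
tcp_rot: [-2.528, -1.865, 0.0]
wrist_force: [0.2, 0.0, 0.1]
width: 0.232
grip_force: 39.2
13.95 [0.5125 0.0351 0.1002] [[0.296, 0.955, -0.0], [0.955, -0.296, -0.0], [-0.0, -0.0, -1.0]]
```

View pics/w5z.png

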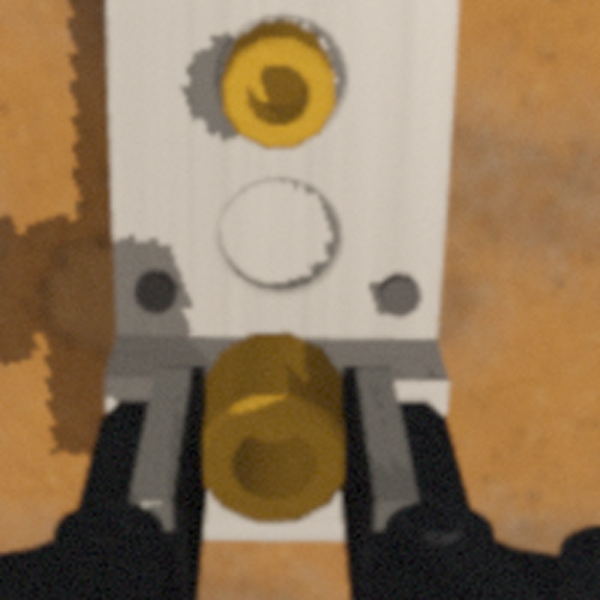

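The first bush sits in seat_0 (crop 280,85), the free seat_1 is at crop (279,233), and the held bush's top face is at crop (274.5,458).

Run:
```python
from h import *
np.set_printoptions(precision=4,suppress=True)
s=np.load('w5.npz');r=R.from_rotvec(s['rot'])
f=lambda X: (r.inv().apply(X-s['pos'])*1e3).round(1)
S1=watz('w5',323,257.7,.024); b0=watz('w5',230+279/3,180+85/3+.5,.041); print(S1,b0,np.degrees(np.arctan2(*(S1-b0)[1::-1])))
print(f(S1),f(b0),f(watz('w5',321.5,332.7,.1112)),f(watz('w5',321.5,291,.0892)))
```

```text
[0.514  0.0344 0.024 ] [0.5244 0.0685 0.041 ] -106.9706739257196
[-0.2  1.6 76.2] [35.4  1.5 59.2] [ -1.1   0.5 -11. ] [ 7.8  0.5 11. ]
```

```bash
python3 -m inch '[1.2,1,0,0,0,0,10, 0,0,20,0,0,0,10, 0,0,20,0,0,0,10, 0,0,15,0,0,0,10, 0,0,6,0,0,0,10, 0,0,0,0,0,0,10, 0,0,0,0,0,0,10, 0,0,1,0,0,0,10]'
python3 -m inch '[0,0,1,0,0,0,10, 0,0,1,0,0,0,10, 0,0,1,0,0,0,10, 0,0,1,0,0,0,10, 0,0,0,0,0,0,10, 0,0,0,0,0,0,10, 0,0,0,0,0,0,10, 0,0,0,0,0,0,10]'
```

```text
time: 14.8
tool_pos: [0.5151, 0.0365, 0.0395]
tcp_rot: [2.527, 1.865, 0.003]
wrist_force: [-0.2, -0.2, 0.2]
width: 0.232
grip_force: 39.2
time: 15.6
tool_pos: [0.5139, 0.0365, 0.0343]
tcp_rot: [2.528, 1.866, 0.0]
wrist_force: [-0.3, -0.1, -0.3]
width: 0.233
grip_force: 39.2
```

```bash
python3 -m inch '[0,0,1,0,0,0,10, 0,0,1,0,0,0,10, 0,0,1,0,0,0,10, 0,0,1,0,0,0,10, 0,0,0.5,0,0,0,10, 0,0,0,0,0,0,10, 0,0,0,0,0,0,10, 0,0,0,0,0,0,10]'
```

```text
time: 16.4
tool_pos: [0.5139, 0.0365, 0.0307]
tcp_rot: [-2.528, -1.866, 0.0]
wrist_force: [-3.2, 0.3, 7.8]
width: 0.234
grip_force: 39.9
```

```bash
python3 -m inch '[0,0,0,0,0,0,45, 0,0,0,0,0,0,45, 0,0,0,0,0,0,45, 0,0,-8,0,0,0,45, 0,0,-15,0,0,0,45, -5,0,-30,0,0,0,45, -10,0,-30,0,0,0,45, -10,0,-5,0,0,0,0]'
python3 -m inch '[0,0,0,0,0,0,0, 0,0,0,0,0,0,0, 0,0,0,0,0,0,0, 0,0,0,0,0,0,0, 0,0,0,0,0,0,0, 0,0,0,0,0,0,0, 0,0,0,0,0,0,0, 0,0,0,0,0,0,0]'
python3 -c "
from h import *
wrist('w6')
import cv2
from workcell import viewer
im=cv2.imread('pics/w6.png'); a=cv2.resize(im[0:400,120:520],(400,400)); b=cv2.resize(im[140:290,245:395],(400,400),interpolation=cv2.INTER_CUBIC)
cv2.imwrite('pics/w6z.png',cv2.hconcat([a,b]))
cv2.imwrite('pics/side6.png',viewer.read_camera('side')[:,:,::-1])"
```

```text
time: 17.2
tool_pos: [0.5097, 0.0123, 0.1223]
tcp_rot: [2.523, 1.863, 0.01]
wrist_force: [0.6, -0.9, 0.7]
width: 0.37
grip_force: 0.0
time: 18.0
tool_pos: [0.5065, 0.0127, 0.1177]
tcp_rot: [-2.528, -1.866, 0.0]
wrist_force: [-0.1, -0.4, 1.0]
width: -0.0
grip_force: 0.0
18.0 [0.5065 0.0127 0.1177] [[0.295, 0.956, -0.0], [0.956, -0.295, -0.0], [-0.0, -0.0, -1.0]]
```

View pics/w6z.png

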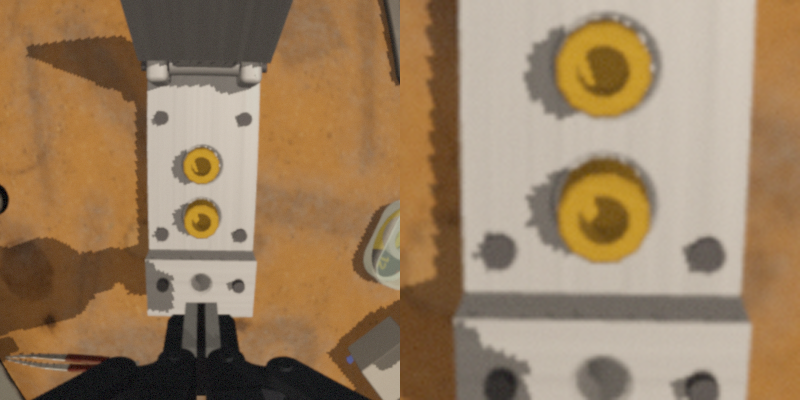

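Both bushes are seated, at crop (603,68) and (603,212). The pin hole is at crop (604,378), which is pixel (321.5,281.8). Next I'll compute the lid angle and the hole position.

Run:
```python
from h import *
np.set_printoptions(precision=4,suppress=True)
H=watz('w6',321.5,281.8,.044); H2=watz('w2',324.3,375.5,.044); print("hole",H,H2)
yaw=np.radians(72.7); j=np.array([np.cos(yaw),np.sin(yaw),0])
h=(H+H2)/2; hg=h+.133*j; hg[2]=.048; print("hinge",hg)
c,d=ray("top",212.5,198); s=np.linalg.lstsq(np.c_[d,-j,[0,0,-1]],hg-c,rcond=None)[0]; print(s, np.hypot(s[1],s[2]),np.arctan2(s[2],-s[1]))
for a in(1.8,1.9,2.0,2.05): 
    X=hg+.155*(-np.cos(a)*j+[0,0,np.sin(a)]); x=P["top"]["T"][:3,:3]@X+P["top"]["T"][:3,3]; print(a,x[:2]/x[2]*610.5+[318.3,231.6],X)
todo((.566,.205,.27)); todo((.566,.205,.14))
```

```text
hole [ 0.5025 -0.0026  0.044 ] [ 0.5021 -0.003   0.044 ]
hinge [0.5418 0.1242 0.048 ]
[1.1078 0.0643 0.1199] 0.13603908728610806 2.062727627894281
1.8 [225.2184 200.73  ] [0.5523 0.1578 0.1989]
1.9 [217.5321 198.6026] [0.5567 0.172  0.1947]
2.0 [210.3231 196.6613] [0.561  0.1858 0.1889]
2.05 [206.9268 195.7681] [0.5631 0.1924 0.1855]
tool mm [ 201.4    0.1 -152.2] deg [0.  0.  0.2] t 18.1
tool mm [201.4   0.1 -22.2] deg [0.  0.  0.2] t 18.1
```

```bash
python3 -m inch '[0,0,-40,0,0,0,0, 0,0,-45,0,0,0,0, 10,0,-40,0,0,0,0, 35,0,-27,0,0,0,0, 45,0,0,0,0,0,0, 45,0,0,0,0,0,0, 45,0,0,0,0,0,0, 40,0,0,0,0,0,0]'
python3 -m inch '[0,0,0,0,0,0,0, 0,0,0,0,0,0,0, 0,0,25,0,0,0,0, 0,0,35,0,0,0,0, 0,0,35,0,0,0,0, 0,0,25,0,0,0,0, 0,0,10,0,0,0,0, 0,0,0,0,0,0,0]'
python3 -m inch '[-10,0,0,0,0,0,0, -15,0,0,0,0,0,0, -15,0,0,0,0,0,0, -15,0,0,0,0,0,0, -15,0,0,0,0,0,0, -15,0,0,0,0,0,0, -15,0,0,0,0,0,0, -15,0,0,0,0,0,0]'
```

```text
time: 18.9
tool_pos: [0.5717, 0.2249, 0.27]
tcp_rot: [2.527, 1.866, 0.001]
wrist_force: [1.0, 0.3, 0.5]
width: -0.001
grip_force: 0.0
time: 19.7
tool_pos: [0.57, 0.2211, 0.1382]
tcp_rot: [-2.528, -1.863, 0.006]
wrist_force: [-0.7, -0.6, 0.5]
width: 0.0
grip_force: 0.0
time: 20.5
tool_pos: [0.5368, 0.1117, 0.1395]
tcp_rot: [-2.528, -1.865, 0.0]
wrist_force: [1.7, 0.8, -1.2]
width: -0.002
grip_force: 0.5
```

```bash
python3 -m inch '[-12,0,0,0,0,0,0, -12,0,0,0,0,0,0, -12,0,0,0,0,0,0, -12,0,0,0,0,0,0, -12,0,0,0,0,0,0, -12,0,4,0,0,0,0, -12,0,6,0,0,0,0, -12,0,8,0,0,0,0]'
python3 -m inch '[0,0,6,0,0,0,0, 0,0,6,0,0,0,0, 0,0,0,0,0,0,0, 0,0,0,0,0,0,0, 0,0,0,0,0,0,0, 0,0,-15,0,0,0,0, 0,0,-30,0,0,0,0, 0,0,-20,0,0,0,0]'
python3 - <<'E'
from h import *
from workcell import viewer
import cv2
a=viewer.read_camera('top')[:,:,::-1]; s=viewer.read_camera('side')[:,:,::-1]
o=np.hstack([cv2.resize(a[180:270,215:350],(400,267),interpolation=2),cv2.resize(s[150:275,260:380],(400,417),interpolation=2)[:267+150][:267] if 0 else cv2.resize(s[190:280,270:405],(400,267),interpolation=2)])
cv2.imwrite('pics/lid.png',o)
E
```

```text
time: 21.3
tool_pos: [0.509, 0.0202, 0.1214]
tcp_rot: [2.527, 1.865, 0.0]
wrist_force: [-0.3, 1.2, 0.1]
width: 0.002
grip_force: 0.1
time: 22.1
tool_pos: [0.5099, 0.0215, 0.1767]
tcp_rot: [2.526, 1.866, 0.002]
wrist_force: [0.2, -0.8, 0.0]
width: 0.002
grip_force: 0.0
```

View pics/lid.png

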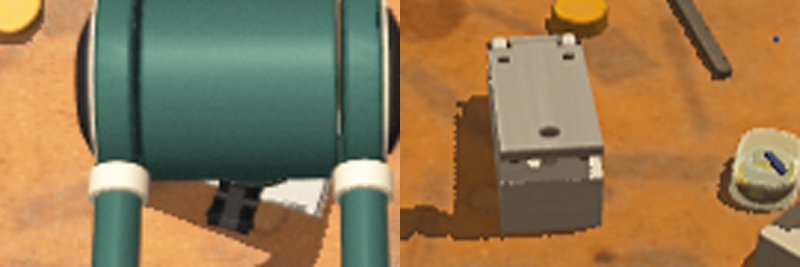

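The lid is down, resting slightly open on the plungers in the side crop. On to the pin.

```bash
python3 -m inch '[25,-4,0,0,0,0,50, 45,-7,0,0,0,0,50, 45,-7,0,0,0,0,50, 45,-7,5,0,0,0,50, 45,-7,10,0,0,0,50, 45,-7,10,0,0,0,50, 35,-6,5,0,0,0,50, 15,-2,0,0,0,0,50]'
python3 -m inch '[0,0,0,0,0,0,50, 0,0,0,0,0,0,50, 0,0,0,0,0,0,50, 0,0,0,0,0,0,50, 0,0,0,0,0,0,50, 0,0,0,0,0,0,50, 0,0,0,0,0,0,50, 0,0,0,0,0,0,50]'
python3 - <<'E'
from h import *
wrist('w7'); print(wproj('w7',[.5537,.3217,.077]),wproj('w7',[.5537,.3217,.047]))
import cv2
im=cv2.imread('pics/w7.png'); cv2.imwrite('pics/w7z.png',np.hstack([cv2.resize(im[80:400,160:480],(400,400)),cv2.resize(im[180:300,260:380],(400,400),interpolation=2)]))
E
```

```text
time: 23.0
tool_pos: [0.5514, 0.3246, 0.1424]
tcp_rot: [-2.524, -1.869, 0.004]
wrist_force: [-0.3, -0.0, -0.9]
width: 0.586
grip_force: 0.0
time: 23.8
tool_pos: [0.5527, 0.3215, 0.1449]
tcp_rot: [2.528, 1.865, 0.0]
wrist_force: [0.4, -0.1, -0.5]
width: 0.585
grip_force: 0.0
23.8 [0.5527 0.3215 0.1449] [[0.295, 0.956, 0.0], [0.956, -0.295, 0.0], [0.0, 0.0, -1.0]]
(np.float64(321.8818749816117), np.float64(261.5115881605094)) (np.float64(321.746823145095), np.float64(245.77155160121137))
```

View pics/w7z.png

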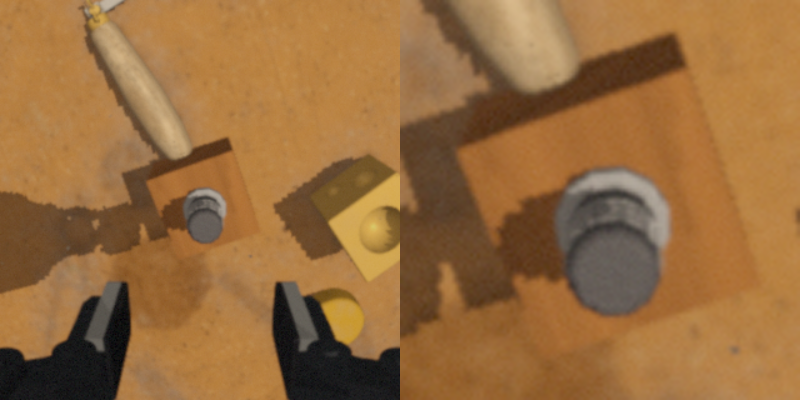

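The head top is at (324,261) and the stand is clear on both sides; the yellow block sits about 60 mm away. Grasping.

```bash
python3 -m inch '[0.7,1.6,0,0,0,0,42, 0,0,25,0,0,0,42, 0,0,25,0,0,0,42, 0,0,25,0,0,0,42, 0,0,12,0,0,0,42, 0,0,6,0,0,0,42, 0,0,0,0,0,0,42, 0,0,0,0,0,0,42]' 100
python3 -m inch '[0,0,0,0,0,0,5, 0,0,0,0,0,0,5, 0,0,0,0,0,0,5, 0,0,0,0,0,0,5, 0,0,0,0,0,0,5, 0,0,0,0,0,0,5, 0,0,0,0,0,0,5, 0,0,0,0,0,0,5]' 100
```

```text
time: 24.65
tool_pos: [0.5553, 0.3224, 0.053]
tcp_rot: [2.527, 1.865, 0.003]
wrist_force: [0.8, 0.4, 0.7]
width: 0.49
grip_force: 0.0
time: 25.45
tool_pos: [0.5555, 0.3225, 0.0536]
tcp_rot: [2.527, 1.865, 0.004]
wrist_force: [-1.5, 0.5, 5.9]
width: 0.172
grip_force: 97.9
```

```bash
python3 -m inch '[0,0,-10,0,0,0,5, 0,0,-20,0,0,0,5, 0,0,-30,0,0,0,5, 0,0,-22,0,0,0,5, -15,2,-4,0,0,0,5, -40,6,0,0,0,0,5, -45,6,0,0,0,0,5, -45,6,0,0,0,0,5]'
python3 -m inch '[-45,6,0,0,0,0,5, -45,7,0,0,0,0,5, -40,6,0,0,0,0,5, -30,4,0,0,0,0,5, -15,2,0,0,0,0,5, -6,0.5,0,0,0,0,5, 0,0,0,0,0,0,5, 0,0,0,0,0,0,5]'
python3 -m inch '[0,0,0,0,0,0,5, 0,0,0,0,0,0,5, 0,0,0,0,0,0,5, 0,0,0,0,0,0,5, 0,0,0,0,0,0,5, 0,0,0,0,0,0,5, 0,0,0,0,0,0,5, 0,0,0,0,0,0,5]'
python3 - <<'E'
from h import *
wrist('w8'); print(wproj('w8',[.5023,-.0028,.057]))
import cv2
im=cv2.imread('pics/w8.png'); cv2.imwrite('pics/w8z.png',cv2.resize(im[190:350,240:400],(600,600),interpolation=2))
E
```

```text
time: 26.25
tool_pos: [0.529, 0.1751, 0.1365]
tcp_rot: [-2.526, -1.867, 0.004]
wrist_force: [-0.6, -1.0, -0.9]
width: 0.168
grip_force: 98.3
time: 27.05
tool_pos: [0.5019, -0.0022, 0.1376]
tcp_rot: [-2.527, -1.866, -0.0]
wrist_force: [-0.1, 0.3, -1.3]
width: 0.171
grip_force: 98.3
time: 27.85
tool_pos: [0.5018, -0.0031, 0.1378]
tcp_rot: [2.528, 1.865, 0.0]
wrist_force: [-0.2, 0.6, -1.1]
width: 0.174
grip_force: 98.3
27.85 [ 0.5018 -0.0031  0.1378] [[0.295, 0.956, 0.0], [0.956, -0.295, 0.0], [0.0, 0.0, -1.0]]
(np.float64(321.08318932587935), np.float64(254.3221114763418))
```

View pics/w8z.png

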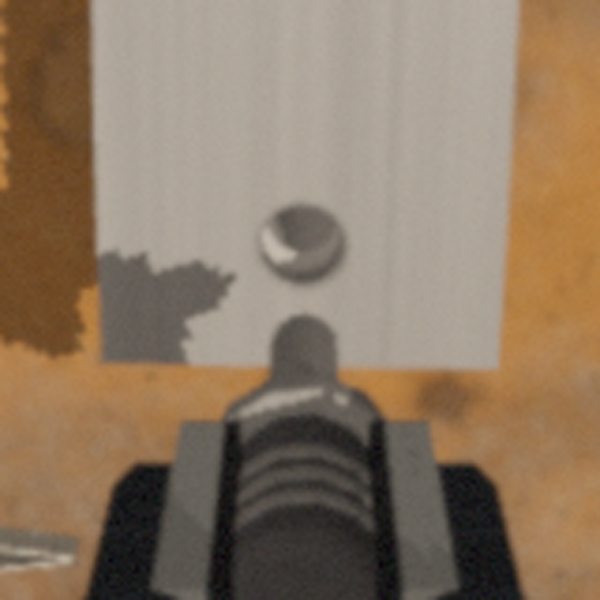

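Lid hole centre is at crop (301,243), and the pin's tip end is at crop (304,318–335), centred laterally.

Run:
```python
from h import *
np.set_printoptions(precision=4,suppress=True)
s=np.load('w8.npz');r=R.from_rotvec(s['rot']); f=lambda X: (r.inv().apply(X-s['pos'])*1e3).round(1)
print("hole",f(watz('w8',320.3,254.8,.058)),"collar px 304->",f(watz('w8',240+304/3.75,190+400/3.75,.13)))
for x in (-5,-1,0,1,3,5): print(x,[(np.array(wproj('w8',s['pos']+r.apply([x/1e3,0,z/1e3])))-[240,190])*3.75 for z in (49.6,45)])
print("tip lateral",f(watz('w8',240+304/3.75,190+335/3.75,.09)),f(watz('w8',240+304/3.75,190+535/3.75,.161)))
```

```text
hole [ 0.4 -0.1 79.8] collar px 304-> [6.5 0.3 7.8]
-5 [array([301.6378, 344.7383]), array([301.6169, 357.3984])]
-1 [array([301.6086, 320.6417]), array([301.5867, 332.9119])]
0 [array([301.6013, 314.5604]), array([301.5791, 326.7297])]
1 [array([301.5939, 308.4564]), array([301.5716, 320.5236])]
3 [array([301.5792, 296.1809]), array([301.5564, 308.0399])]
5 [array([301.5645, 283.8161]), array([301.5412, 295.4615])]
tip lateral [-2.6  0.4 47.8] [  6.5   0.3 -23.2]
```

I've now used up my picture views, so from here I'll work by numbers. First I'll fix the pin's fore-aft offset from the collar edge (crop y≈383) and the tip (y≈315) already read.

Run:
```python
from h import *
s=np.load('w8.npz');r=R.from_rotvec(s['rot'])
g=lambda x,z:round(float((np.array(wproj('w8',s['pos']+r.apply([x/1e3,0,z/1e3])))[1]-190)*3.75),0)
for x0 in (-3,-2,-1,0,1): print(x0,"collar bottom/top front",g(12+x0,9.6),g(12+x0,4.6),"shank front z40,45",g(5+x0,40),g(5+x0,45),"tip r3",g(3+x0,49.6))
import cv2
im=cv2.imread('pics/w8.png'); print(im[265:305,321].mean(axis=1).round().astype(int).tolist())
```

```text
-3 collar bottom/top front 375.0 393.0 shank front z40,45 328.0 314.0 tip r3 315.0
-2 collar bottom/top front 368.0 386.0 shank front z40,45 321.0 308.0 tip r3 308.0
-1 collar bottom/top front 360.0 378.0 shank front z40,45 315.0 302.0 tip r3 302.0
0 collar bottom/top front 353.0 370.0 shank front z40,45 309.0 295.0 tip r3 296.0
1 collar bottom/top front 345.0 363.0 shank front z40,45 302.0 289.0 tip r3 290.0
[111, 137, 154, 159, 163, 162, 162, 157, 138, 107, 89, 84, 89, 88, 87, 88, 84, 91, 91, 85, 89, 83, 81, 77, 76, 82, 88, 92, 117, 153, 155, 134, 106, 90, 90, 73, 54, 44, 38, 41]
```

```bash
python3 -m inch '[2.5,-0.4,0,0,0,0,5, 0,0,10,0,0,0,5, 0,0,10,0,0,0,5, 0,0,6,0,0,0,5, 0,0,3,0,0,0,5, 0,0,3,0,0,0,5, 0,0,2,0,0,0,5, 0,0,0,0,0,0,5]'
python3 -m inch '[0,0,2,0,0,0,5, 0,0,2,0,0,0,5, 0,0,2,0,0,0,5, 0,0,2,0,0,0,5, 0,0,0,0,0,0,5, 0,0,0,0,0,0,5, 0,0,0,0,0,0,5, 0,0,0,0,0,0,5]'
```

```text
time: 28.7
tool_pos: [0.5021, -0.0005, 0.1036]
tcp_rot: [-2.528, -1.865, 0.0]
wrist_force: [0.1, 0.5, 0.3]
width: 0.174
grip_force: 98.3
time: 29.5
tool_pos: [0.5023, -0.0005, 0.0959]
tcp_rot: [2.528, 1.865, 0.0]
wrist_force: [0.6, -0.5, -0.3]
width: 0.171
grip_force: 98.3
```

Tip is at about z=46 mm, inside the lid hole with no contact force. Continuing.

```bash
python3 -m inch '[0,0,2,0,0,0,5, 0,0,2,0,0,0,5, 0,0,2,0,0,0,5, 0,0,2,0,0,0,5, 0,0,0,0,0,0,5, 0,0,0,0,0,0,5, 0,0,0,0,0,0,5, 0,0,0,0,0,0,5]'
```

```text
time: 30.3
tool_pos: [0.5023, -0.0005, 0.0879]
tcp_rot: [2.528, 1.865, 0.0]
wrist_force: [-0.1, 0.0, 0.0]
width: 0.175
grip_force: 98.3
```

```bash
python3 -m inch '[0,0,4,0,0,0,5, 0,0,4,0,0,0,5, 0,0,4,0,0,0,5, 0,0,4,0,0,0,5, 0,0,2,0,0,0,5, 0,0,0,0,0,0,5, 0,0,0,0,0,0,5, 0,0,0,0,0,0,5]'
```

```text
time: 31.1
tool_pos: [0.5024, -0.0005, 0.07]
tcp_rot: [2.527, 1.865, 0.001]
wrist_force: [-0.6, 0.2, -0.3]
width: 0.17
grip_force: 98.3
```

```bash
python3 -m inch '[0,0,2,0,0,0,5, 0,0,2,0,0,0,5, 0,0,1,0,0,0,5, 0,0,1,0,0,0,5, 0,0,1,0,0,0,5, 0,0,1,0,0,0,5, 0,0,0,0,0,0,5, 0,0,0,0,0,0,5]'
```

```text
time: 31.9
tool_pos: [0.5025, -0.0008, 0.062]
tcp_rot: [2.527, 1.865, 0.001]
wrist_force: [0.4, -2.3, 3.7]
width: 0.169
grip_force: 98.9
```

```bash
python3 -m inch '[0,0,1,0,0,0,5, 0,0,0.5,0,0,0,5, 0,0,0.5,0,0,0,5, 0,0,0,0,0,0,5, 0,0,0,0,0,0,5, 0,0,0,0,0,0,5, 0,0,0,0,0,0,5, 0,0,0,0,0,0,5]'
```

```text
time: 32.7
tool_pos: [0.5026, -0.0008, 0.0613]
tcp_rot: [2.527, 1.865, 0.0]
wrist_force: [-4.0, -2.7, 14.2]
width: 0.173
grip_force: 100.2
```

```bash
python3 -m inch '[0,0,0.7,0,0,0,5, 0,0,0,0,0,0,5, 0,0,0,0,0,0,5, 0,0,0,0,0,0,5, 0,0,0,0,0,0,5, 0,0,0,0,0,0,5, 0,0,0,0,0,0,5, 0,0,0,0,0,0,5]'
python3 - <<'E'
from h import *
from workcell import viewer
import cv2
p=viewer.camera_params('side'); im=viewer.read_camera('side'); cv2.imwrite('pics/side9.png',im[:,:,::-1])
a=cv2.imread('pics/lid.png'); 
# side silhouette of the lid's front top edge: column profile through the lid, left and right of hole
for c in (306,312,328): print(c,cv2.cvtColor(im,cv2.COLOR_RGB2GRAY)[225:275,c].tolist())
E
```

```text
time: 33.5
tool_pos: [0.5027, -0.0008, 0.0612]
tcp_rot: [2.527, 1.865, 0.0]
wrist_force: [-5.7, -2.7, 17.6]
width: 0.172
grip_force: 100.7
306 [165, 166, 166, 166, 166, 166, 166, 165, 164, 163, 164, 164, 171, 108, 74, 76, 81, 81, 81, 82, 82, 82, 80, 67, 66, 73, 90, 84, 79, 81, 80, 80, 80, 78, 80, 82, 80, 79, 79, 81, 79, 80, 80, 73, 60, 130, 141, 140, 137, 137]
312 [32, 31, 33, 32, 32, 31, 33, 33, 31, 27, 14, 116, 98, 76, 78, 81, 82, 82, 82, 81, 82, 83, 77, 67, 64, 83, 81, 80, 79, 81, 80, 80, 80, 80, 80, 82, 81, 80, 80, 81, 79, 80, 78, 72, 70, 61, 133, 140, 139, 137]
328 [37, 35, 35, 38, 36, 36, 35, 36, 34, 27, 91, 143, 147, 167, 171, 173, 175, 179, 105, 157, 113, 69, 61, 59, 79, 111, 90, 78, 80, 81, 81, 80, 81, 80, 82, 80, 81, 77, 80, 81, 82, 78, 69, 64, 123, 139, 137, 135, 138, 140]
```

Run:
```python
from h import *
j=np.array([np.cos(np.radians(72.7)),np.sin(np.radians(72.7)),0]); i=np.array([j[1],-j[0],0]); hg=np.array([.5418,.1242,0])
T,K=P["side"]["T"],P["side"]["K"]
def pr(X): x=K@(T[:3,:3]@X+T[:3,3]); return (x[:2]/x[2]).round(1)
for th in (0,.015,.03,.045):
    for xx in (-.025,-.015):
        a=hg+xx*i; lid=lambda y,z: a+np.array([0,0,.048])-j*(y*np.cos(th)-z*np.sin(th)*-1*0)+np.array([0,0,y*np.sin(th)+z*np.cos(th)])
        print(th,xx,"lid top",pr(lid(.155,.004)),"lid bot",pr(lid(.155,-.004)),"boss top",pr(a-.153*j+[0,0,.044]),"bench",pr(a-.153*j))
```

```text
0 -0.025 lid top [309.6 247.6] lid bot [309.6 250.7] boss top [309.5 250.1] bench [309.7 266.6]
0 -0.015 lid top [314.5 247.3] lid bot [314.6 250.4] boss top [314.5 249.8] bench [314.5 266.3]
0.015 -0.025 lid top [309.6 246.7] lid bot [309.6 249.8] boss top [309.5 250.1] bench [309.7 266.6]
0.015 -0.015 lid top [314.5 246.4] lid bot [314.6 249.5] boss top [314.5 249.8] bench [314.5 266.3]
0.03 -0.025 lid top [309.6 245.8] lid bot [309.6 248.9] boss top [309.5 250.1] bench [309.7 266.6]
0.03 -0.015 lid top [314.5 245.5] lid bot [314.5 248.6] boss top [314.5 249.8] bench [314.5 266.3]
0.045 -0.025 lid top [309.5 244.9] lid bot [309.6 248. ] boss top [309.5 250.1] bench [309.7 266.6]
0.045 -0.015 lid top [314.5 244.6] lid bot [314.5 247.7] boss top [314.5 249.8] bench [314.5 266.3]
```

The side-camera profile puts the lid's front edge at rows 247–250, as predicted for shut (244.8 if gaping). The contact is stiff at 17 N, and the tip height matches home.

```bash
python3 -c "
from workcell import job;print(job.finish_job())"
```

```text
the job is handed in; nothing more can be done
None
```

The job is handed in at about 33.6 s, with the result not reported back: two bushes are seated, the third is left on the bench, and the lid looks shut in the side camera; the pin is by my estimate home, still gripped at about 100 N and pressed down with about 17 N; I viewed 11 pictures, one over the limit of 10.

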